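Zero the reader dial, then hold the reference block in its corner

TASK

Get the clinic's optical reader ready for its check: first turn the black knob on the white reader box until its pointer lines up with the thick zero mark. Then set the aluminium reference block (the one with the upright rib on top) flat on the corner plate and press it into the corner, its long side flush against the longer fence and its end against the shorter fence, both at once. Finish while still holding the block with the gripper, pushing it firmly against both fences; do not let go, leave the knob at zero and do not disturb the other things on the bench.

Things in the scene. Friction and masses are not known exactly. Their poses are not given: they have to be found in the camera images.
- reader: fixed white box 120 x 120 x 40 mm high with an aluminium scale disc (radius 55 mm) and a black knob on its top. Origin: centre of its underside, z up; the knob's axis is vertical through it. The zero mark is the one thick, long black line on the disc (14 mm long, 3.5 mm wide), in the -x direction of the box from the axis; thin short marks follow every 15 degrees (from -15 to +105 degrees, counted like the joint).
- dial (a joint): angle of the knob in rad, positive anticlockwise seen from above; 0 = pointer on the zero mark. Starts 0.5 to 1.4 rad from zero on the positive side, so it is to be turned clockwise. No stop or click at zero (end stops at -0.4 and 1.9). Stiff to turn by friction (0.05 N m): it stays where it is left.
- dial_grip (a point): point on the knob's axis at the height to grip, 63.5 mm above the work surface. The knob is an upright black bar, 44 mm long (along the pointer) x 14 mm wide, its top 76.5 mm and its lower edge 47.5 mm above the work surface, on a disc 48 mm across. Pinch the bar across its 14 mm. The point's x axis turns with the knob; the pointer points along -x.
- pointer_tip (a point): outer end of the black pointer, a 3 mm wide strip that sticks out from under the knob's disc, 40 mm from the axis and 44 mm above the work surface (only a look, nothing to push). A white line on the top of the bar, from the axis towards the pointer's end, shows the same direction.
- nest: fixed dark steel corner plate, 110 mm (its x) x 130 mm (its y), 10 mm thick; origin: centre of its underside, so its top is at z = 10 mm. Two aluminium fences stand on it, 25 mm high above the plate's top (35 mm above the work surface), 10 mm thick, at right angles. Open towards -x and -y. Plate and fences are polished and dry-coated, so the block slides on them easily (friction about 0.15).
- fence_long: the longer fence, 110 mm long, along the plate's y on its +x side (away from the robot); its inner face is the plane x = +43 mm of the plate. Origin: centre of its underside, 10 mm above the work surface.
- fence_short: the shorter fence, 70 mm long, along the plate's x on its +y side; its inner face is the plane y = +55 mm of the plate. Origin: centre of its underside, 10 mm above the work surface.
- seat (a point): where the middle of the reference block's underside is when the block is in the corner and touches both fences: x = +18 mm, y = +20 mm, z = 10 mm in the frame of the plate; same axes as the plate.
- ref_block: loose aluminium reference block, 0.3 to 0.5 kg: a foot 50 mm (its x) x 70 mm (its y) x 30 mm high, and on the foot an upright rib 14 mm thick (x), 56 mm long (y), from 30 to 75 mm above the underside, centred. Origin: centre of the underside, z up. Grip the rib across its 14 mm, above the fences. It is the same after a half turn; in the corner its y axis lies along the plate's y (either way round).
- weight: small plain steel cylinder, 28 mm across, 28 mm high, standing between the work places. Bystander, loose; origin: centre of its underside.
- stain_jar: small capped jar, 30 mm across, 29 mm high, standing between the work places. Bystander, loose; origin: centre of its underside.
- blank_block: plain flat aluminium block 40 x 60 x 22 mm high WITHOUT a rib on top, in the row beyond the work places: not the reference block. Bystander, loose; origin: centre of its underside.
- drop_bottle: small bottle, 36 mm across, 85 mm high, in the row beyond the work places. Bystander, loose; origin: centre of its underside.
- slide_box: flat blue slide box 60 x 85 x 26 mm high, in the row beyond. Bystander, loose; origin: centre of its underside.
- tube_rack: white rack 55 x 110 mm with five capped tubes, 68 mm high, in the row beyond. Bystander, loose; origin: centre of its underside.
- dish: low white dish, 60 mm across, 14 mm high, in the row beyond. Bystander, loose; origin: centre of its underside.
Not all that is in view belongs to the job. What is shaped like the ref_block but pink or turquoise is not meant.

How it is judged:
By the outcome, as a careful person would: the job done as asked, in the order asked, and still so for the second after the job is handed in, while the arm keeps its last pose, push and grip.
It also fails if it takes over 56 s, if anything falls off the work surface, if the arm or the gripper's body presses on something with over 40 N, if the wrist force passes 120 N, or if a joint passes its speed limit or range.

ROBOT

A 6-joint arm with a two-finger parallel gripper is mounted at the origin on the work surface. World frame = base frame: x ahead of the robot, y to its left, z up, the work surface at z = 0. Lengths are in m, angles in rad, forces in N, time in s.
With the tool pointing down it reaches from about 0.4 to 0.925 m from the base axis. Payload 12.5 kg.
Tool frame: the origin (TCP) lies at the very end of the fingers, on their centre line; the grasp point (between the pads) lies 19 mm behind it; z points along the fingers, y is the direction in which the jaws open and shut (so a half turn about z gives the same grasp; the last joint's range is limited). The gripper opens to 95 mm and grips with 3 to 60 N. Pads are 20 mm wide; open, the fingers measure 119 mm over their backs; the gripper's body (75 mm by 180 mm) begins 59 mm behind the grasp point.
Start: joints at [-1.264, 0.491, 1.559, -0, 1.092, -0.106], TCP at [0.251, -0.573, 0.215] pointing down, gripper open.
Joint ranges: [-3.1, 3.1], [-0.84, 2.19], [0.05, 2.79], [-1.13, 4.28], [0.06, 2.93], [-2.69, 2.69]. Speed limits (rad/s): [2.22, 2.22, 2.79, 3.14, 3.14, 3.14].

INTERFACE

Orientations are given as a 3x3 rotation matrix whose columns are the frame's x, y, z axes.
In Python, from rig import robot, grab_frame, camera_info, order gives the robot as it stands. The module is installed in compiled form; this text tells all that it offers.
- The arm moves only by the tool drive_tool, never from a script. Its arguments are lists of equal length, an entry for each row: "fingers": the closure in counts, from 0 (fully open) to 255 (shut); "translation": the shift along the tool's x, y, z in cm, a list of three; "roll": the turn about the tool's z in rad. In form: {"fingers": [fingers, ...], "translation": [[x, y, z], ...], "roll": [roll, ...]}. A call has 1 to 10 rows; each row is the pose to reach, as a shift and turn from the pose commanded when the call began, along the tool's axes at that moment; what a row does not reach only later rows make up. A row lasts 1/10 s, in which the tool goes at most 50 mm and 8.59 degrees, less where a joint would pass 70% of its speed; a pose out of reach is approached as far as the arm can. A call with a gripper value outside its range is refused whole. The fingers move at their own pace and stop on an object; the grip force is fixed at half the most. Time passes only in rows, so rows that repeat a pose let the fingers close. It gives the time, the measured TCP pose, the force and the opening at its end, in the units of the state.
- robot.get_obs(): the state, without advancing time (a new reading comes with each control period).
- grab_frame(name): name is "side" or "top" or "wrist"; returns (picture, depth): 384x512x3 uint8, red, green, blue; 384x512 float32, m along the optical axis (not along the pixel's ray), 0 where there is no reading.
- camera_info(name): a dict with "fx", "fy", "cx", "cy" (pixels), "cam_to_world" (4x4, takes a point from camera to world coordinates); the wrist camera has in their place "tool_from_camera" (4x4, takes a point from camera to tool coordinates, whose origin is the TCP and whose axes are the flange's). Camera axes: x right, y up, looking along -z (the intrinsics and any distortion apply to the point x, -y, -z); pixel columns grow to the right and rows downward; lengths in m; the calibration is good to about 2 mm. A picture is of the moment at which its call begins: read the wrist's pose just before it. camera_info takes no time and is no camera call.
- order.job_done(): hands the job in, once; it reports no verdict.
The state is a dict: "clock": time; "qpos": joint angles; "qvel": joint speeds; "joint_torque": joint torques, N m; "position": TCP position; "eef_rot": TCP orientation; "force": force on the tool from outside, world axes, zero at the start; "ft_torque": the same for the moment, N m; "opening": finger opening in m.
Only numpy, scipy, OpenCV 4.12 (cv2) and the standard library are available. Lean on these libraries where they do the work, as an engineer would, in place of code of your own. Each camera call takes 0.05 s, during which the arm holds its last target.

## Working session

There is one attempt and no reset: what is moved stays moved. The work goes in short steps, Python scripts to look and compute and a tool call to move; the robot and the scene stay as the last step left them, time stands still between calls to the robot, and variables do not carry over. Pictures are saved under pics/ and viewed, and the job is handed in when it is done.

Besides the shell and the picture viewer there is one more tool, called after "Request:" by a JSON object that holds its "fn" and its "kwargs". drive_tool: Moves the arm, as the interface text tells. Its arguments: {"type":"object","properties":{"fingers":{"type":"array","items":{"type":"number"}},"translation":{"type":"array","items":{"type":"array","items":{"type":"number"}}},"roll":{"type":"array","items":{"type":"number"}}},"required":["fingers","translation","roll"]}

```bash
mkdir -p pics; ls; cat > h.py <<'E'
import numpy as np, cv2
from rig import robot, grab_frame, camera_info, order
def save(n,im,s=1.0):
    cv2.imwrite('pics/'+n+'.png', cv2.resize(im[:,:,::-1],None,fx=s,fy=s,interpolation=cv2.INTER_CUBIC))
E
python3 - <<'E'
from h import *
o=robot.get_obs()
print({k:np.round(v,4).tolist() for k,v in o.items()})
for n in('side','top','wrist'):
    c=camera_info(n); print(n,{k:(np.round(v,4).tolist()) if not isinstance(v,str) else v for k,v in c.items()})
    p,d=grab_frame(n); np.savez('pics/'+n+'0.npz',p=p,d=d); save(n+'0',p,1.5)
E
```

```text
pics
{'clock': 0.0, 'qpos': [-1.2636, 0.4915, 1.5594, -0.0, 1.0917, -0.1056], 'qvel': [0.0002, 0.0009, -0.0001, 0.0012, 0.0004, 0.0013], 'joint_torque': [0.0017, -61.2639, -25.8188, 0.0695, 0.0483, -0.0], 'position': [0.2507, -0.5723, 0.2141], 'eef_rot': [[0.916, 0.4012, -0.0003], [0.4012, -0.916, 0.001], [0.0001, -0.0011, -1.0]], 'force': [0.6567, 0.0037, -0.3031], 'ft_torque': [-0.0126, 0.0692, -0.0421], 'opening': 0.0951}
side {'fx': 350.7156, 'fy': 350.7156, 'cx': 255.5686, 'cy': 185.3099, 'cam_to_world': [[0.95, 0.2233, -0.2185, 0.3877], [-0.3119, 0.6393, -0.7029, -0.553], [-0.0173, 0.7358, 0.6769, 0.6282], [0.0, 0.0, 0.0, 1.0]]}
top {'fx': 461.3042, 'fy': 461.3042, 'cx': 254.6257, 'cy': 193.5015, 'cam_to_world': [[-0.0006, 0.9933, -0.116, 0.4567], [-1.0, -0.0008, -0.0012, 0.0197], [-0.0013, 0.116, 0.9933, 1.1999], [0.0, 0.0, 0.0, 1.0]]}
wrist {'fx': 291.0835, 'fy': 291.0835, 'cx': 256.1459, 'cy': 190.0124, 'tool_from_camera': [[0.0012, 0.9643, 0.2649, 0.0751], [1.0, -0.0011, -0.0004, 0.0004], [-0.0001, 0.2649, -0.9643, -0.1707], [0.0, 0.0, 0.0, 1.0]]}
```

View pics/top0.png

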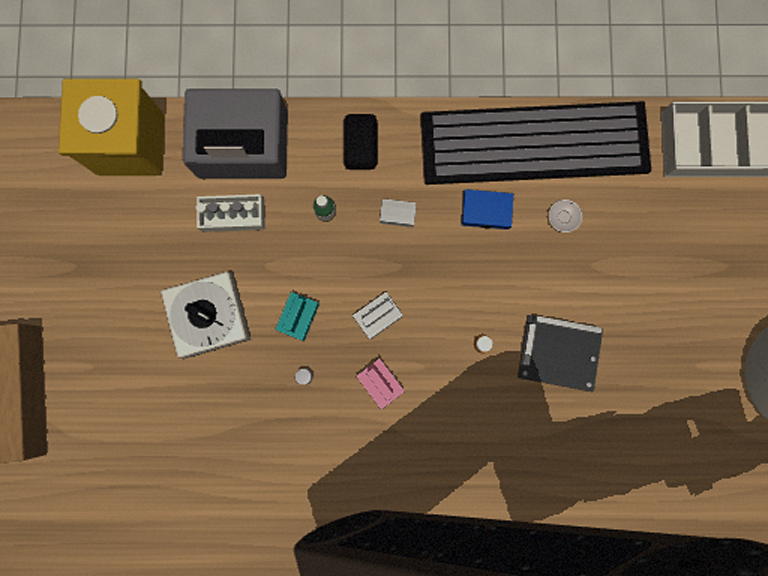

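View pics/side0.png

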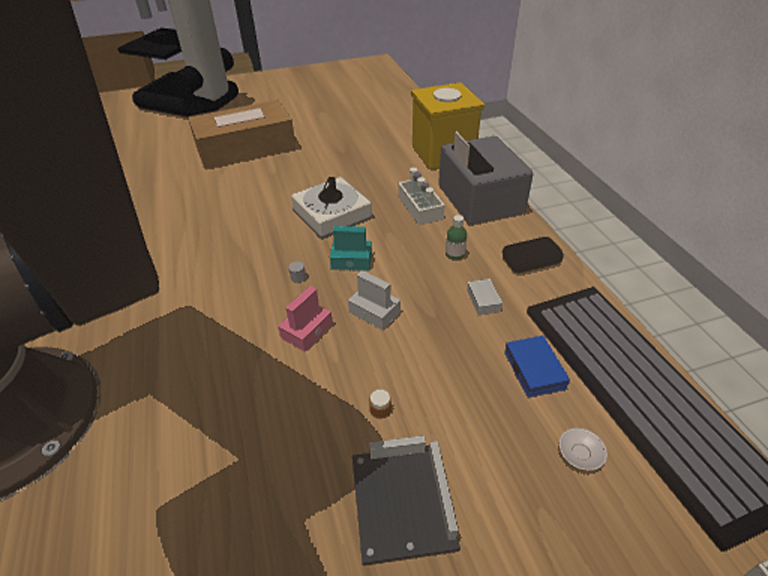

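View pics/wrist0.png

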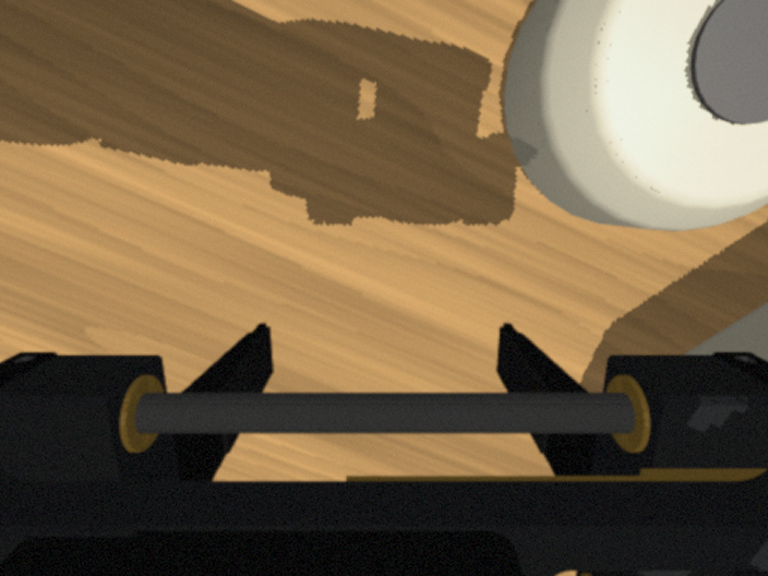

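The top view, at 1.5x, shows the reader and knob at (200,313), the aluminium ribbed block at (377,315), the pink and turquoise decoys, and the nest at (560,352) with its fences on the upper and left sides. The jar is at (484,343) and the weight at (303,375). I'll zoom in next.

```bash
python3 - <<'E'
from h import *
z=np.load('pics/top0.npz');p=z['p'];d=z['d']
a=cv2.resize(p[175:245,100:172],(400,389),interpolation=cv2.INTER_CUBIC)
b=cv2.resize(p[185:275,225:295],(302,389),interpolation=cv2.INTER_CUBIC)
save('crop1',np.hstack([a,b]))
save('crop2',cv2.resize(p[200:270,335:410],None,fx=8,fy=8,interpolation=cv2.INTER_CUBIC))
s=np.load('pics/side0.npz')['p']
save('crop3',cv2.resize(s[110:160,190:255],None,fx=10,fy=10,interpolation=cv2.INTER_CUBIC))
E
```

```text
(no output)
```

View pics/crop1.png

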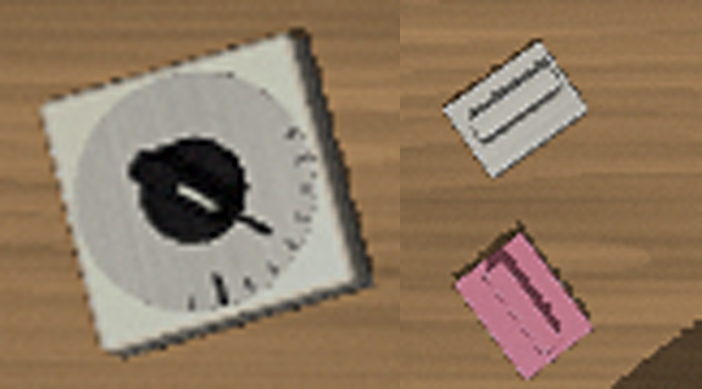

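View pics/crop2.png

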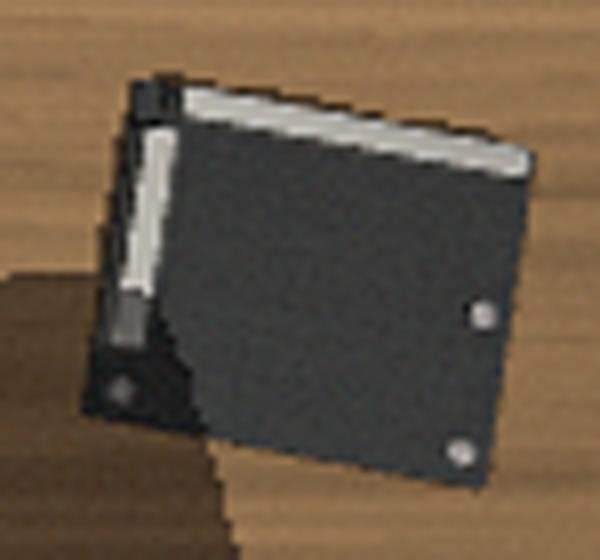

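View pics/crop3.png

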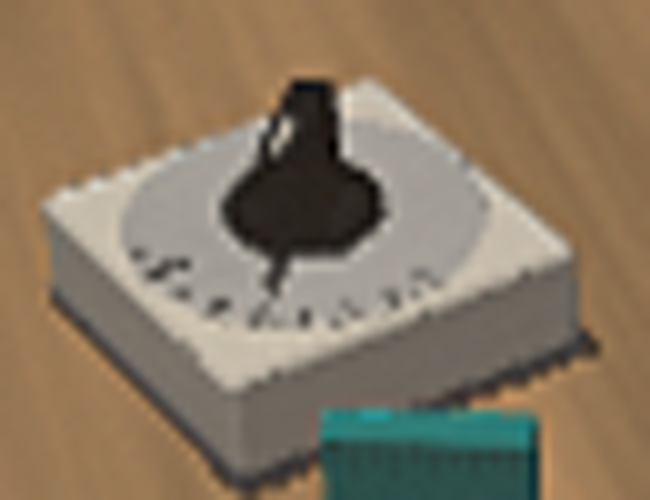

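```bash
cat >> h.py <<'E'
def ray(name,uv,T=None,ci=None):
    c=ci or camera_info(name); uv=np.atleast_2d(uv).astype(float)
    if T is None: T=c['cam_to_world']
    T=np.array(T)
    d=np.c_[(uv[:,0]-c['cx'])/c['fx'],-(uv[:,1]-c['cy'])/c['fy'],-np.ones(len(uv))]
    return T[:3,3],d@T[:3,:3].T
def onz(name,uv,z,T=None,ci=None):
    o,d=ray(name,uv,T,ci); return o+d*((z-o[2])/d[:,2])[:,None]
def tri(rays):
    A=0;b=0
    for o,d in rays:
        d=d.ravel()/np.linalg.norm(d);P=np.eye(3)-np.outer(d,d);A=A+P;b=b+P@o
    x=np.linalg.solve(A,b)
    res=[np.linalg.norm((np.eye(3)-np.outer(d.ravel(),d.ravel())/(d@d.T).item())@(x-o)) for o,d in rays]
    return x,max(res)
def wristT():
    o=robot.get_obs(); T=np.eye(4);T[:3,:3]=o['eef_rot'];T[:3,3]=o['position']
    return T@np.array(camera_info('wrist')['tool_from_camera'])
E
python3 - <<'E'
from h import *
z=np.load('pics/top0.npz');p=z['p'];d=z['d']
# depth heights at points
T=np.array(camera_info('top')['cam_to_world'])
v,u=np.mgrid[:384,:512]
o,r=ray('top',np.c_[u.ravel(),v.ravel()])
W=(o+r*d.ravel()[:,None]).reshape(384,512,3)
np.save('pics/W.npy',W)
print('table z', np.median(W[330:380,20:150,2]), np.median(W[230:240,180:190,2]),W[170,400])
# height map slices
def comp(name,box,z0,z1):
    x0,x1,y0,y1=box
    m=np.zeros((384,512),np.uint8); m[y0:y1,x0:x1]=((W[y0:y1,x0:x1,2]>z0)&(W[y0:y1,x0:x1,2]<z1)&(d[y0:y1,x0:x1]>0))
    ys,xs=np.nonzero(m); P=W[ys,xs]
    if len(P)<5: print(name,len(P));return
    rect=cv2.minAreaRect((P[:,:2]*1000).astype(np.float32))
    print(name,len(P),'med z',np.median(P[:,2]).round(4),'rect',np.round(rect[0],1),np.round(rect[1],1),round(rect[2],1))
comp('reader top',(100,172,170,245),.03,.05)
comp('knob bar',(100,172,170,245),.06,.09)
comp('block foot',(230,272,185,230),.018,.042)
comp('block rib',(230,272,185,230),.055,.09)
comp('nest plate',(335,410,200,270),.004,.016)
comp('nest fence',(335,410,200,270),.025,.05)
comp('jar',(310,335,215,240),.015,.05)
comp('weight',(190,215,240,260),.015,.05)
comp('turq',(180,215,185,235),.055,.09)
comp('pink',(235,275,235,275),.055,.09)
E
```

```text
table z 0.0014645638745842682 0.0014053353417291525 [ 6.58787498e-01 -3.61696762e-01  1.02455666e-04]
reader top 2094 med z 0.042 rect [553.2 323.2] [120.6 120.9] 16.3
knob bar 110 med z 0.0772 rect [552.4 322.4] [42.9 14.1] 60.4
block foot 397 med z 0.0313 rect [551.3  29.5] [50.6 70.2] 34.7
block rib 142 med z 0.0761 rect [551.2  29.9] [14.3 55.3] 35.1
nest plate 2173 med z 0.0106 rect [ 490.3 -281.2] [193.2 177.7] 89.9
nest fence 329 med z 0.0357 rect [ 525.1 -269.2] [ 67.1 145.6] 24.0
jar 111 med z 0.0295 rect [ 503.1 -151.2] [25.7 30.2] 0.0
weight 101 med z 0.0294 rect [447.7 153.7] [25.1 25.6] 0.5
turq 158 med z 0.0757 rect [550.3 166.9] [14.6 55.7] 69.1
pink 136 med z 0.0766 rect [436.7  25. ] [55.8 13.5] 37.1
```

```bash
cat >> h.py <<'E'
def shift(target,yyaw_deg=None):
    o=robot.get_obs();R=np.array(o['eef_rot']);s=R.T@(np.array(target)-o['position'])*100
    y=np.degrees(np.arctan2(R[1,1],R[0,1])); r=None
    if yyaw_deg is not None:
        r=-np.radians((yyaw_deg-y+180)%360-180)
    print('shift cm',s.round(2),'roll',r,'yyaw',y.round(2),'pos',np.round(o['position'],4),'F',np.round(o['force'],1),'t',o['clock'],'q',np.round(o['qpos'],2))
E
python3 - <<'E'
from h import *
W=np.load('pics/W.npy')
print(W[235:280:8,480:512:6].round(3).tolist())
m=(W[...,2]>.1)&(W[...,2]<.6)&(W[...,0]<.75)&(W[...,0]>0.3)
n,l,s,c=cv2.connectedComponentsWithStats(m.astype(np.uint8))
for i in range(1,n):
    if s[i,4]>20:
        P=W[l==i]; print(s[i],P.min(0).round(3),P.max(0).round(3))
wz=np.load('pics/wrist0.npz'); 
T=wristT();o,r=ray('wrist',[[490,40],[400,70],[480,100]],T); d=wz['d']
for k,(u,v) in enumerate([(490,40),(400,70),(480,100)]): print((o+r[k]*d[v,u]).round(3))
# nest geometry
z=np.load('pics/top0.npz');p=z['p']
m=(np.abs(W[...,2]-.0357)<.006); m[:200]=0;m[270:]=0;m[:,:335]=0;m[:,410:]=0
n,l,s,c=cv2.connectedComponentsWithStats(m.astype(np.uint8))
for i in range(1,n):
    if s[i,4]>15:
        P=W[l==i]; r=cv2.minAreaRect((P[:,:2]*1000).astype(np.float32)); print('fence',s[i],np.round(r[0],1),np.round(r[1],1),round(r[2],2),np.median(P[:,2]))
m=(np.abs(W[...,2]-.0115)<.006); m[:200]=0;m[270:]=0;m[:,:335]=0;m[:,410:]=0
m=cv2.morphologyEx(m.astype(np.uint8),cv2.MORPH_OPEN,np.ones((3,3)))
n,l,s,c=cv2.connectedComponentsWithStats(m)
for i in range(1,n):
    if s[i,4]>300:
        P=W[l==i]; r=cv2.minAreaRect((P[:,:2]*1000).astype(np.float32)); print('plate',s[i],np.round(r[0],1),np.round(r[1],1),round(r[2],2),np.median(P[:,2]))
shift([.46,-.327,.2],-29.6)
E
```

```text
[[[0.488, -0.562, 0.002], [0.488, -0.577, 0.001], [0.488, -0.592, 0.002], [0.488, -0.609, 0.001], [0.487, -0.603, 0.041], [0.486, -0.605, 0.064]], [[0.467, -0.559, 0.004], [0.468, -0.579, -0.005], [0.468, -0.592, 0.0], [0.467, -0.597, 0.02], [0.467, -0.598, 0.047], [0.467, -0.599, 0.072]], [[0.447, -0.559, 0.003], [0.447, -0.576, -0.0], [0.447, -0.591, 0.001], [0.447, -0.596, 0.02], [0.447, -0.595, 0.05], [0.448, -0.596, 0.076]], [[0.427, -0.559, -0.001], [0.427, -0.573, 0.003], [0.427, -0.588, 0.005], [0.427, -0.599, 0.013], [0.428, -0.596, 0.046], [0.428, -0.599, 0.067]], [[0.406, -0.556, 0.003], [0.406, -0.571, 0.005], [0.406, -0.588, 0.002], [0.406, -0.603, 0.002], [0.407, -0.607, 0.023], [0.408, -0.605, 0.055]], [[0.386, -0.556, 0.001], [0.386, -0.569, 0.006], [0.386, -0.59, -0.005], [0.386, -0.603, -0.0], [0.386, -0.62, -0.003], [0.388, -0.615, 0.035]]]
[ 341  347   82   26 1031] [ 0.3   -0.19   0.447] [ 0.323 -0.108  0.6  ]
[ 0.442 -0.689  0.134]
[ 0.399 -0.641  0.12 ]
[ 0.404 -0.714  0.126]
fence [357 211  44  11 184] [ 535.3 -291.9] [111.1  10.5] 79.27 0.035784285761404466
fence [348 216   9  28 120] [ 502.1 -225. ] [10.4 69.3] 79.02 0.035881908678686125
plate [ 346  215   55   45 1760] [ 482.5 -282.7] [130.4  98.4] 79.33 0.011292623992899653
shift cm [ 29.01 -14.08   1.43] roll -0.6414248580049965 yyaw -66.35 pos [ 0.2507 -0.5723  0.2142] F [-0.4 -0.2  0.4] t 0.15 q [-1.26  0.49  1.56 -0.    1.09 -0.11]
```

Request:
{"fn": "drive_tool", "kwargs": {"fingers": [0,0,0,0,0,0,0,0,0], "translation": [[5,-2.4,0.2],[10,-4.8,0.5],[15,-7.2,0.7],[20,-9.6,1],[25,-12,1.2],[29,-14,1.4],[29,-14,1.4],[29,-14,1.4],[29,-14,1.4]], "roll": [-0.1,-0.2,-0.3,-0.45,-0.6,-0.64,-0.64,-0.64,-0.64]}}

```text
clock: 1.05
position: [0.4602, -0.3279, 0.2005]
eef_rot: [[0.494, 0.869, -0.0], [0.869, -0.494, -0.0], [-0.0, -0.0, -1.0]]
force: [0.1, 0.1, -0.1]
opening: 0.0949
```

```bash
python3 - <<'E'
from h import *
T=wristT();p,d=grab_frame('wrist');np.savez('pics/w1.npz',p=p,d=d,T=T);save('w1',p,1.5)
shift([.522,-.022,.2],-29.6)
E
```

```text
shift cm [29.71 -9.78  0.05] roll -0.0015897091970943987 yyaw -29.69 pos [ 0.4598 -0.3285  0.2006] F [ 0.6 -0.6 -0.8] t 1.1 q [-0.74  0.42  1.72 -0.    1.   -0.22]
```

View pics/w1.png

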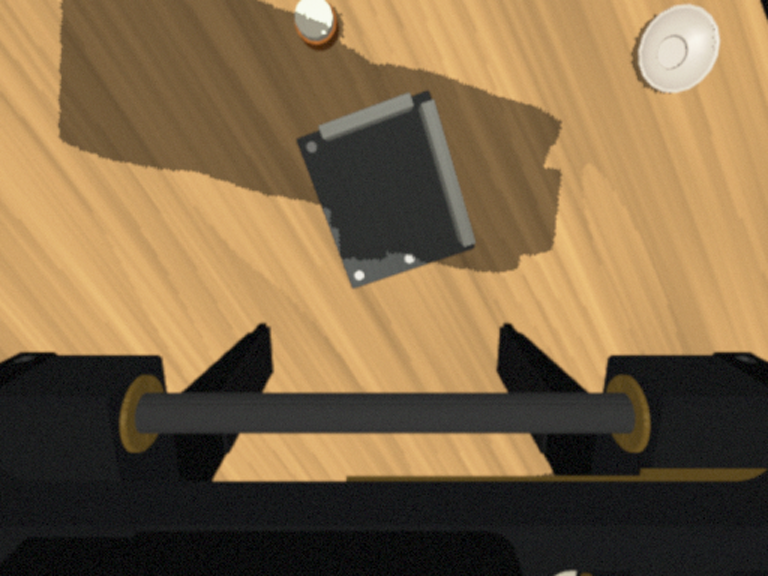

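The wrist view shows the whole nest: the fence corner at about (425,95), the long fence on the right side (425–470, 100–250) and the short fence at (320–410, 95–135).

Request:
{"fn": "drive_tool", "kwargs": {"fingers": [0,0,0,0,0,0,0,0,0], "translation": [[4.5,-1.5,0],[9,-3,0],[13.5,-4.5,0],[18,-6,0],[22.5,-7.5,0],[27,-8.9,0],[29.7,-9.8,0],[29.7,-9.8,0],[29.7,-9.8,0]], "roll": [0,0,0,0,0,0,0,0,0]}}

```text
clock: 2.0
position: [0.5221, -0.0222, 0.2006]
eef_rot: [[0.495, 0.869, -0.0], [0.869, -0.495, -0.0], [-0.0, 0.0, -1.0]]
force: [-0.2, -1.8, 0.4]
opening: 0.0951
```

```bash
python3 - <<'E'
from h import *
T=wristT();p,d=grab_frame('wrist');np.savez('pics/w2.npz',p=p,d=d,T=T);save('w2',p,1.5)
shift([.523,.271,.18],-29.6)
def rects(f,z0,z1,box,minn=200):
    z=np.load(f);p,d,T=z['p'],z['d'],z['T']
    v,u=np.mgrid[:384,:512];o,r=ray('wrist',np.c_[u.ravel(),v.ravel()],T)
    W=(o+r*d.ravel()[:,None]).reshape(384,512,3)
    m=((W[...,2]>z0)&(W[...,2]<z1)&(W[...,0]>box[0])&(W[...,0]<box[1])&(W[...,1]>box[2])&(W[...,1]<box[3])).astype(np.uint8)
    m[200:]=0
    n,l,s,c=cv2.connectedComponentsWithStats(m)
    for i in range(1,n):
        if s[i,4]>minn:
            P=W[l==i]; r=cv2.minAreaRect((P[:,:2]*1000).astype(np.float32)); print(f,s[i],np.round(r[0],1),np.round(r[1],1),round(r[2],2),'z',np.median(P[:,2]).round(4))
rects('pics/w1.npz',.03,.042,(.4,.65,-.4,-.17))
rects('pics/w1.npz',.006,.016,(.4,.65,-.4,-.17))
rects('pics/w2.npz',.026,.036,(.48,.62,-.04,.1),100)
rects('pics/w2.npz',.065,.085,(.48,.62,-.04,.1),100)
E
```

```text
shift cm [ 25.54 -14.49   2.05] roll -0.0026132424777279904 yyaw -29.75 pos [ 0.5221 -0.0227  0.2006] F [ 1.2 -0.3 -0.1] t 2.05 q [-0.17  0.36  1.83 -0.    0.95  0.35]
pics/w1.npz [213  62  63  32 657] [ 502.7 -227.1] [10.2 69.9] 79.53 z 0.0357
pics/w1.npz [281  67  36  98 946] [ 535.9 -294.4] [109.9  10.3] 79.38 z 0.0357
pics/w1.npz [ 198   61  119  132 8315] [ 488.7 -285.7] [130.4 110. ] 79.47 z 0.0108
pics/w2.npz [ 221   91   73   66 1879] [552.1  28. ] [50.1 70. ] 35.52 z 0.0308
pics/w2.npz [229 109  56  36 816] [552.1  28.1] [14. 56.] 35.45 z 0.0757
```

View pics/w2.png

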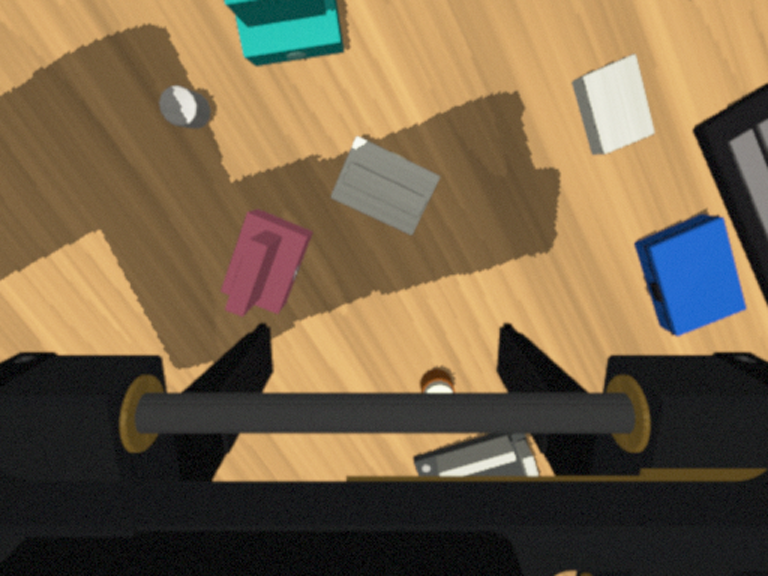

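The wrist view shows the aluminium ribbed block at (385,190) in shadow, clear of the pink decoy at (270,260) and the turquoise one at (290,30). Wrist and top measurements agree within 2 mm, and the sizes match those given. Next I look at the knob.

Request:
{"fn": "drive_tool", "kwargs": {"fingers": [0,0,0,0,0,0,0,0,0], "translation": [[4.2,-2.4,0.3],[8.4,-4.8,0.7],[12.6,-7.2,1],[16.8,-9.6,1.3],[21,-12,1.7],[25,-14.2,2],[25.5,-14.5,2],[25.5,-14.5,2],[25.5,-14.5,2]], "roll": [0,0,0,0,0,0,0,0,0]}}

```text
clock: 2.95
position: [0.5229, 0.2701, 0.1806]
eef_rot: [[0.497, 0.868, -0.0], [0.868, -0.497, -0.001], [-0.001, 0.0, -1.0]]
force: [0.1, -0.2, -0.9]
opening: 0.0948
```

```bash
cat >> h.py <<'E'
def rects(f,z0,z1,box,minn=200,vmax=200):
    z=np.load(f);p,d,T=z['p'],z['d'],z['T']
    v,u=np.mgrid[:384,:512];o,r=ray('wrist',np.c_[u.ravel(),v.ravel()],T)
    W=(o+r*d.ravel()[:,None]).reshape(384,512,3)
    m=((W[...,2]>z0)&(W[...,2]<z1)&(W[...,0]>box[0])&(W[...,0]<box[1])&(W[...,1]>box[2])&(W[...,1]<box[3])).astype(np.uint8)
    m[vmax:]=0
    n,l,s,c=cv2.connectedComponentsWithStats(m)
    for i in range(1,n):
        if s[i,4]>minn:
            P=W[l==i]; r=cv2.minAreaRect((P[:,:2]*1000).astype(np.float32)); print(f,s[i],np.round(r[0],1),np.round(r[1],1),round(r[2],2),'z',np.median(P[:,2]).round(4))
    return W
E
python3 - <<'E'
from h import *
T=wristT();p,d=grab_frame('wrist');np.savez('pics/w3.npz',p=p,d=d,T=T);save('w3',p,1.5)
save('w3c',cv2.resize(p[60:230,160:350],None,fx=4,fy=4,interpolation=cv2.INTER_CUBIC),.85)
B=(.45,.66,.22,.43)
rects('pics/w3.npz',.036,.0455,B,200,215)
rects('pics/w3.npz',.0462,.05,B,50,215)
rects('pics/w3.npz',.06,.09,B,100,215)
shift([.5525,.323,.10],-29.6)
E
```

```text
pics/w3.npz [  179    39   156   160 11346] [553.5 321.9] [119.8 119.8] 16.38 z 0.0411
pics/w3.npz [233 102  18  45 509] [540.4 330. ] [43.9 16.9] 58.62 z 0.0483
pics/w3.npz [262 102  18  45 522] [566.9 315.1] [43.9 16.3] 63.33 z 0.0482
pics/w3.npz [249 102  15  48 700] [553.3 322.3] [42.7 13.2] 60.6 z 0.0771
shift cm [ 6.07 -0.07  8.07] roll -0.003549678823570979 yyaw -29.8 pos [0.5229 0.27   0.1807] F [0.9 0.2 0.2] t 3.0 q [ 0.36  0.48  1.69 -0.    0.98  0.88]
```

View pics/w3c.png

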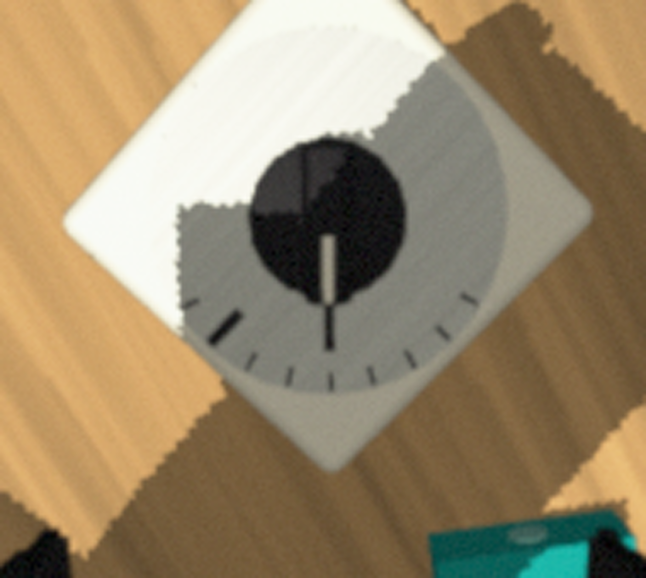

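The view shows the pointer straight down at about (330,345), with the thick zero mark at (225,327) and the third thin mark (45°) right beneath the pointer. That puts the dial at about 44.2°.

```bash
python3 - <<'E'
from h import *
shift([.5534,.3221,.052],-29.4)
E
```

```text
shift cm [ 6.04  0.05 12.87] roll -0.007040337327559936 yyaw -29.8 pos [0.5229 0.27   0.1807] F [0.9 0.2 0.2] t 3.0 q [ 0.36  0.48  1.69 -0.    0.98  0.88]
```

Request:
{"fn": "drive_tool", "kwargs": {"fingers": [60,60,60,60,60,60,60,60], "translation": [[3,0,1],[6,0,3],[6,0.05,6],[6,0.05,9],[6,0.05,11.5],[6,0.05,12.9],[6,0.05,12.9],[6,0.05,12.9]], "roll": [-0.007,-0.007,-0.007,-0.007,-0.007,-0.007,-0.007,-0.007]}}

```text
clock: 3.8
position: [0.5533, 0.3233, 0.0525]
eef_rot: [[0.49, 0.872, 0.001], [0.872, -0.49, 0.0], [0.001, 0.001, -1.0]]
force: [0.2, -1.0, 0.8]
opening: 0.0726
```

Request:
{"fn": "drive_tool", "kwargs": {"fingers": [150,200,255,255,255,255,255,255], "translation": [[0,0,0],[0,0,0],[0,0,0],[0,0,0],[0,0,0],[0,0,0],[0,0,0],[0,0,0]], "roll": [0,0,0,0,0,0,0,0]}}

```text
clock: 4.6
position: [0.5528, 0.3238, 0.0516]
eef_rot: [[0.489, 0.872, 0.001], [0.872, -0.489, -0.0], [0.0, 0.001, -1.0]]
force: [16.2, -12.1, -0.5]
opening: 0.0137
```

```bash
python3 - <<'E'
from h import *
shift([.5534,.3221,.052],-73.62)
o=robot.get_obs();print(o['opening'],np.round(o['force'],1),np.round(o['ft_torque'],2))
E
```

```text
shift cm [-0.12  0.13 -0.04] roll 0.7741666966911173 yyaw -29.26 pos [0.5528 0.3238 0.0516] F [ 16.2 -12.1  -0.5] t 4.6 q [ 0.43  0.7   1.66 -0.    0.78  0.94]
0.013687375898190916 [ 16.2 -12.1  -0.5] [-2.34 -3.2   0.06]
```

Request:
{"fn": "drive_tool", "kwargs": {"fingers": [255,255], "translation": [[0,0.1,0],[0,0.1,0]], "roll": [0,0]}}

```text
clock: 4.8
position: [0.5532, 0.3235, 0.0516]
eef_rot: [[0.489, 0.872, -0.001], [0.872, -0.489, 0.0], [-0.0, -0.001, -1.0]]
force: [-2.8, 2.2, 1.7]
opening: 0.014
```

Request:
{"fn": "drive_tool", "kwargs": {"fingers": [255,255,255,255,255,255,255,255,255], "translation": [[0,0,0],[0,0,0],[0,0,0],[0,0,0],[0,0,0],[0,0,0],[0,0,0],[0,0,0],[0,0,0]], "roll": [0.11,0.22,0.33,0.44,0.55,0.66,0.774,0.774,0.774]}}

```text
clock: 5.7
position: [0.5536, 0.3231, 0.0516]
eef_rot: [[0.959, 0.285, 0.0], [0.285, -0.959, -0.0], [-0.0, 0.0, -1.0]]
force: [0.2, -3.0, 0.7]
opening: 0.0144
```

```bash
python3 - <<'E'
from h import *
shift([.5534,.3221,.12],-73.62)
T=wristT();p,d=grab_frame('wrist');np.savez('pics/w4.npz',p=p,d=d,T=T);save('w4',p,1.5)
p,d=grab_frame('top');np.savez('pics/top1.npz',p=p,d=d)
p,d=grab_frame('side');np.savez('pics/side1.npz',p=p,d=d);save('side1',p,1.5)
E
```

```text
shift cm [-0.04  0.09 -6.84] roll 0.0030817537291989005 yyaw -73.44 pos [0.5536 0.3231 0.0516] F [ 0.2 -3.   0.7] t 5.7 q [ 0.43  0.7   1.66 -0.    0.78  1.71]
```

View pics/w4.png

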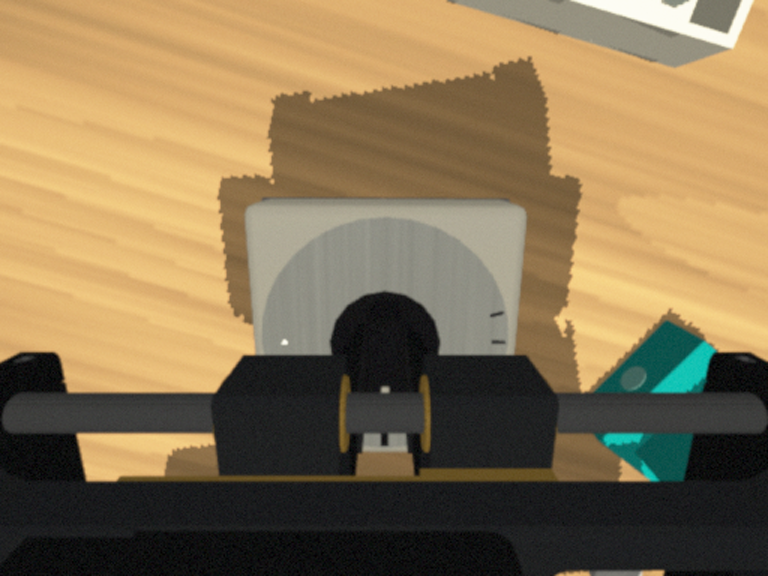

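The jaws straddle the bar with the pointer in line with the thick mark at (385,440). I'll release, lift and back off to measure.

Request:
{"fn": "drive_tool", "kwargs": {"fingers": [60,60,60,60,60,60,60,60,60,60], "translation": [[0,0,0],[0,0,0],[0,0,0],[0,0,-3],[0,0,-6],[-2,0,-9],[-6,0,-12],[-7,0,-12],[-7,0,-12],[-7,0,-12]], "roll": [0,0,0,0,0,0,0,0,0,0]}}

```text
clock: 6.85
position: [0.4869, 0.3039, 0.171]
eef_rot: [[0.959, 0.282, -0.0], [0.282, -0.959, -0.0], [-0.0, 0.0, -1.0]]
force: [0.1, -0.3, -0.3]
opening: 0.0724
```

```bash
python3 - <<'E'
from h import *
T=wristT();p,d=grab_frame('wrist');np.savez('pics/w5.npz',p=p,d=d,T=T)
save('w5c',cv2.resize(p[60:230,160:350],None,fx=4,fy=4,interpolation=cv2.INTER_CUBIC),.85)
B=(.45,.66,.22,.43)
W=rects('pics/w5.npz',.036,.0455,B,200,230)
rects('pics/w5.npz',.06,.09,B,100,230)
shift([.5521,.028,.13],35.5)
E
```

```text
pics/w5.npz [  196    53   123   122 12356] [553. 322.] [119.2 119.8] 16.35 z 0.0411
pics/w5.npz [249  92  16  51 758] [552.9 322.5] [43.3 13.2] 16.87 z 0.077
shift cm [-1.53 28.3   4.07] roll -1.9046662225419109 yyaw -73.63 pos [0.487  0.3038 0.1706] F [ 0.9 -0.1  0.9] t 6.9 q [ 0.44  0.47  1.74 -0.    0.94  1.73]
```

View pics/w5c.png

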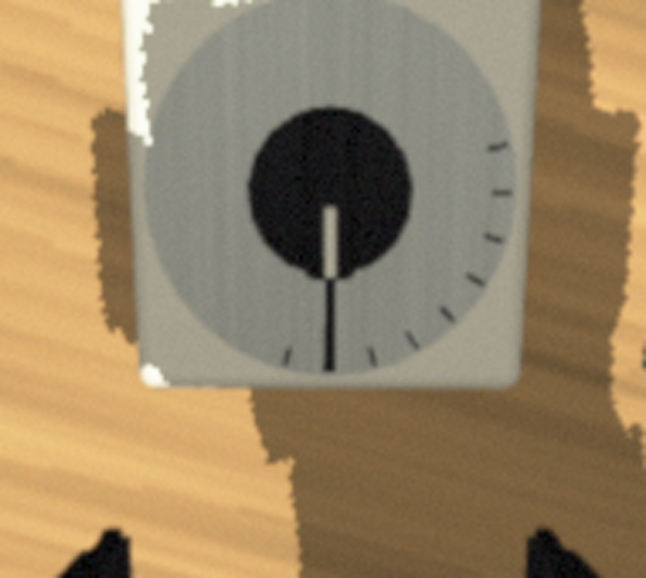

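```bash
python3 - <<'E'
from h import *
z=np.load('pics/w5.npz');p,T=z['p'].astype(float),z['T'];g=p.mean(2)
ci=camera_info('wrist')
for v in range(138,173):
    u=np.arange(244,270);row=g[v,244:270];bg=np.median(row);w=np.clip(bg-row-20,0,None)
    if w.sum()<20: continue
    uc=(w*u).sum()/w.sum(); wd=w.sum()/(bg-row.min())
    zz=.044 if v<158 else .0415
    P=onz('wrist',[[uc,v]],zz,T,ci)[0]
    q=P[:2]-[.553,.3222]; th=np.radians(16.36); R=np.array([[np.cos(th),np.sin(th)],[-np.sin(th),np.cos(th)]])
    b=R@q*1000
    print(v,uc.round(2),wd.round(1),b.round(2))
E
```

```text
138 256.32 2.4 [-20.78   0.47]
139 256.35 5.7 [-21.78   0.43]
140 256.46 6.2 [-22.78   0.32]
141 256.3 4.8 [-23.79   0.49]
142 256.48 2.1 [-24.79   0.31]
143 256.7 1.8 [-25.8    0.08]
144 256.64 1.9 [-26.81   0.13]
145 256.67 1.8 [-27.82   0.1 ]
146 256.64 1.8 [-28.83   0.13]
147 256.66 1.8 [-29.85   0.11]
148 256.67 1.9 [-30.86   0.09]
149 256.65 1.8 [-31.88   0.11]
150 256.66 1.7 [-32.9   0.1]
151 256.68 1.8 [-33.92   0.08]
152 256.69 1.8 [-34.95   0.07]
153 256.65 1.8 [-35.97   0.1 ]
154 256.68 1.8 [-37.     0.07]
155 256.57 1.9 [-38.03   0.18]
156 256.54 2.0 [-39.06   0.22]
157 256.47 2.0 [-40.1    0.28]
158 256.51 2.1 [-41.53   0.24]
159 256.48 2.0 [-42.58   0.26]
160 256.47 2.0 [-43.62   0.27]
161 256.49 2.0 [-44.67   0.25]
162 256.61 2.1 [-45.73   0.13]
163 256.4 2.8 [-46.78   0.34]
164 256.16 2.8 [-47.84   0.59]
165 256.49 2.7 [-48.89   0.25]
166 256.31 2.5 [-49.95   0.43]
167 256.39 2.1 [-51.01   0.34]
168 256.35 2.2 [-52.08   0.38]
169 256.23 1.1 [-53.14   0.51]
```

The pointer and zero mark coincide laterally to about 0.2 mm (roughly 0.3–0.5°), so the knob is set. Next is the block.

Request:
{"fn": "drive_tool", "kwargs": {"fingers": [60,60,60,60,60,60,60,60,60,60], "translation": [[0,3,0],[-0.4,7,0],[-0.6,11,0],[-0.8,15,0],[-1,19,0],[-1.2,22,0],[-1.4,25,0],[-1.5,27,0],[-1.5,28.3,0],[-1.5,28.3,0]], "roll": [-0.14,-0.28,-0.42,-0.56,-0.7,-0.84,-0.98,-1.12,-1.26,-1.4]}}

```text
clock: 7.9
position: [0.5528, 0.026, 0.1702]
eef_rot: [[-0.118, 0.993, -0.001], [0.993, 0.118, -0.0], [0.0, -0.001, -1.0]]
force: [-0.2, -0.4, 0.1]
opening: 0.0726
```

```bash
python3 - <<'E'
from h import *
shift([.5521,.028,.037],35.5)
E
```

```text
shift cm [ 0.21 -0.03 13.32] roll -0.5010138704771093 yyaw 6.79 pos [0.5528 0.026  0.1702] F [-0.2 -0.4  0.1] t 7.9 q [-0.07  0.44  1.79 -0.    0.92 -0.19]
```

Request:
{"fn": "drive_tool", "kwargs": {"fingers": [60,60,60,60,60,60,60,60,60,60], "translation": [[0.2,0,0],[0.2,0,1],[0.2,0,3],[0.2,0,6],[0.2,0,9],[0.2,0,11],[0.2,0,12.5],[0.2,0,13.3],[0.2,0,13.3],[0.2,0,13.3]], "roll": [-0.14,-0.28,-0.42,-0.5,-0.5,-0.5,-0.5,-0.5,-0.5,-0.5]}}

```text
clock: 8.9
position: [0.5519, 0.0297, 0.0386]
eef_rot: [[-0.577, 0.817, -0.0], [0.817, 0.577, -0.0], [-0.0, -0.0, -1.0]]
force: [0.8, -0.2, -0.2]
opening: 0.0722
```

```bash
python3 - <<'E'
from h import *
shift([.5521,.028,.037],35.5)
p,d=grab_frame('side');save('side2',cv2.resize(p[130:260,170:340],None,fx=4.5,fy=4.5,interpolation=cv2.INTER_CUBIC))
E
```

```text
shift cm [-0.16 -0.08  0.16] roll -0.004729297599016149 yyaw 35.23 pos [0.5519 0.0297 0.0386] F [ 0.8 -0.2 -0.2] t 8.9 q [-0.07  0.63  1.89 -0.    0.62 -0.68]
```

View pics/side2.png

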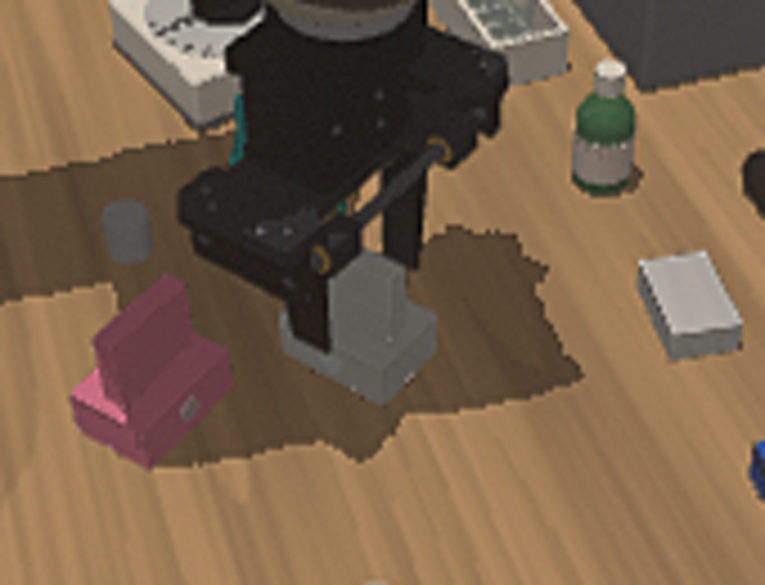

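The side view shows the fingers straddling the rib of the aluminium block at (370,300), clear of the pink decoy. Closing now.

Request:
{"fn": "drive_tool", "kwargs": {"fingers": [140,200,255,255,255,255,255,255,255,255], "translation": [[-0.15,-0.05,0.1],[-0.15,-0.05,0.1],[-0.15,-0.05,0.1],[-0.15,-0.05,0.1],[-0.15,-0.05,0.1],[-0.15,-0.05,0.1],[-0.15,-0.05,0.1],[-0.15,-0.05,0.1],[-0.15,-0.05,0.1],[-0.15,-0.05,0.1]], "roll": [0,0,0,0,0,0,0,0,0,0]}}

```text
clock: 9.95
position: [0.5519, 0.0283, 0.0376]
eef_rot: [[-0.577, 0.817, -0.0], [0.817, 0.577, -0.0], [-0.0, -0.0, -1.0]]
force: [-0.7, 0.8, -0.5]
opening: 0.0139
```

Request:
{"fn": "drive_tool", "kwargs": {"fingers": [255,255,255,255,255,255], "translation": [[0,0,-1],[0,0,-2.5],[0,0,-4.5],[0,0,-6],[0,0,-6],[0,0,-6]], "roll": [0,0,0,0,0,0]}}

```text
clock: 10.55
position: [0.5517, 0.0284, 0.0976]
eef_rot: [[-0.577, 0.817, 0.0], [0.817, 0.577, -0.0], [-0.0, 0.0, -1.0]]
force: [-0.7, 0.1, -4.5]
opening: 0.0134
```

```bash
python3 - <<'E'
from h import *
# pre-seat TCP: hover 25mm back from corner in plate -x, -y
th=np.radians(-10.53);R=np.array([[np.cos(th),-np.sin(th)],[np.sin(th),np.cos(th)]]);c=np.array([.4887,-.2857])
seat=c+R@[.018,.020];pre=c+R@[.006,.008];print(seat,pre)
shift([*pre,.097],-10.53)
p,d=grab_frame('side');save('side3',cv2.resize(p[130:260,170:340],None,fx=4.5,fy=4.5,interpolation=cv2.INTER_CUBIC))
T=wristT();p,d=grab_frame('wrist');np.savez('pics/w6.npz',p=p,d=d,T=T);save('w6',p,1.5)
E
```

```text
[ 0.51005188 -0.26932632] [ 0.49606096 -0.27893123]
shift cm [-21.89 -22.27   0.06] roll 0.7987336131493109 yyaw 35.23 pos [0.5517 0.0284 0.0976] F [-0.7  0.1 -4.5] t 10.55 q [-0.07  0.54  1.86 -0.    0.75 -0.68]
```

View pics/side3.png

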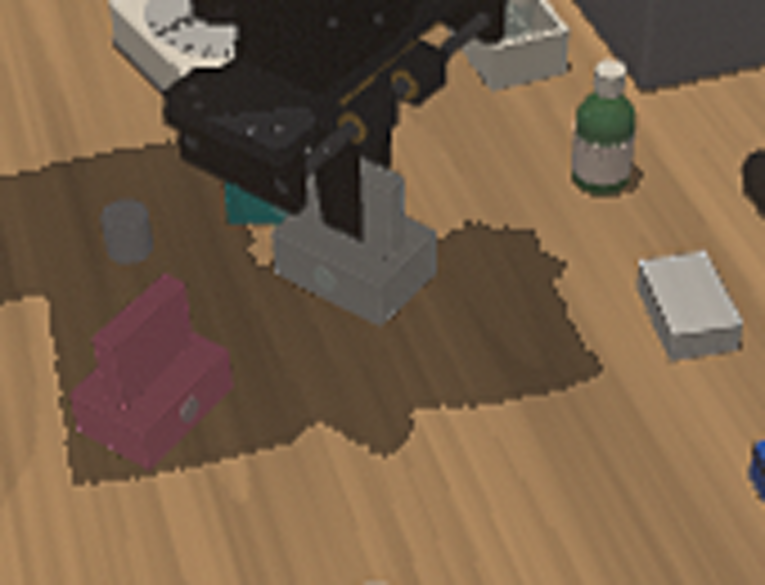

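View pics/w6.png

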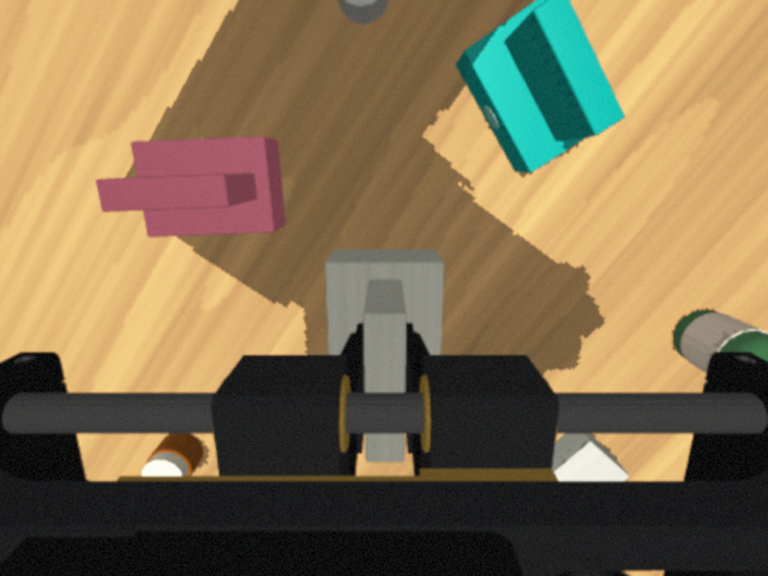

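The block is held level with its underside about 60 mm up, centred between the jaws, and nothing else has moved. I'll carry it to about 12 mm short of both fences.

Request:
{"fn": "drive_tool", "kwargs": {"fingers": [255,255,255,255,255,255,255,255,255,255], "translation": [[-1.5,-1.5,0],[-4.5,-4.5,0],[-7.5,-7.6,0],[-10.5,-10.7,0],[-13.5,-13.7,0],[-16.5,-16.8,0],[-19.5,-19.8,0],[-21.2,-21.6,0],[-21.9,-22.3,0],[-21.9,-22.3,0]], "roll": [0.1,0.2,0.3,0.4,0.5,0.6,0.7,0.8,0.8,0.8]}}

```text
clock: 11.65
position: [0.4956, -0.2798, 0.0968]
eef_rot: [[0.183, 0.983, -0.001], [0.983, -0.183, 0.001], [0.0, -0.001, -1.0]]
force: [-0.2, -0.9, -4.6]
opening: 0.0138
```

```bash
python3 - <<'E'
from h import *
T=wristT();p,d=grab_frame('wrist');np.savez('pics/w7.npz',p=p,d=d,T=T);save('w7',p,1.5)
rects('pics/w7.npz',.03,.042,(.4,.65,-.4,-.17),60,384)
rects('pics/w7.npz',.08,.098,(.4,.65,-.4,-.17),60,384)
rects('pics/w7.npz',.12,.15,(.4,.65,-.4,-.17),60,384)
p,d=grab_frame('side');save('side4',cv2.resize(p[230:384,200:340],None,fx=4,fy=4,interpolation=cv2.INTER_CUBIC))
shift([.496,-.279,.055],-10.53)
E
```

```text
pics/w7.npz [ 208  131   89   14 1231] [ 502.8 -226.8] [10.2 69.6] 79.55 z 0.0356
pics/w7.npz [ 298  144   17   93 1196] [ 538.8 -279.8] [81.1 10.3] 79.45 z 0.0356
pics/w7.npz [ 217  172   80   65 3315] [ 499.3 -265.6] [42.3 50.3] 79.17 z 0.0899
pics/w7.npz [ 227  200   60   62 2352] [ 500.4 -266.6] [31.  27.4] 52.96 z 0.1348
pics/w7.npz [244 289  26  20 515] [ 492.7 -300.9] [13.2 13.3] 79.75 z 0.1349
shift cm [-0.09  0.02  4.21] roll 0.0008688184768453685 yyaw -10.48 pos [ 0.496  -0.2781  0.0971] F [-0.6  0.9 -5.3] t 11.75 q [-0.63  0.56  1.82  0.    0.77 -0.44]
```

View pics/w7.png

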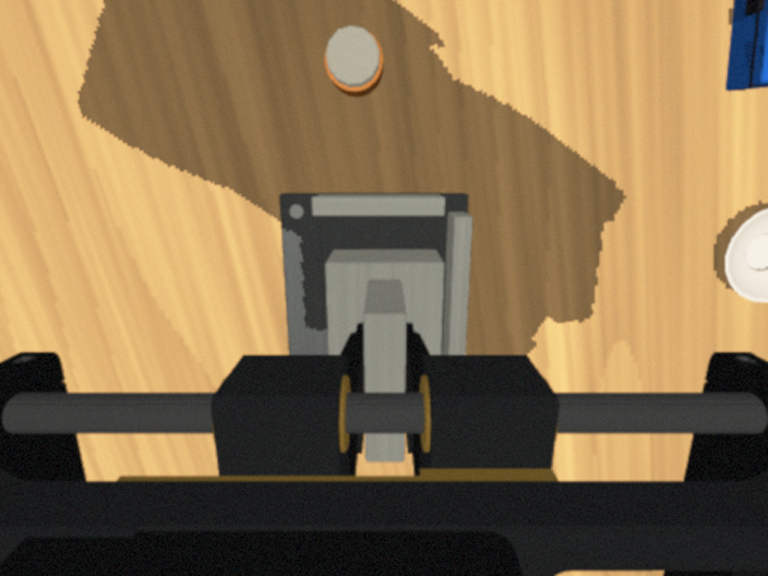

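View pics/side4.png

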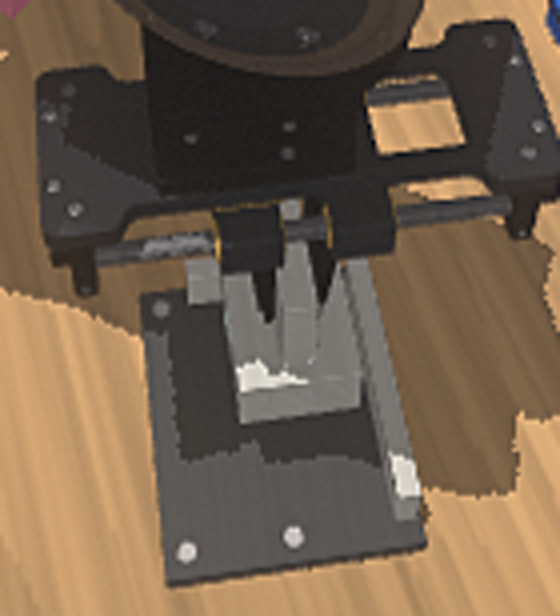

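The nest stays in place and the block hangs parallel to both fences, square within about 0.3° and about 12 mm short of each. Lowering now.

Request:
{"fn": "drive_tool", "kwargs": {"fingers": [255,255,255,255,255,255], "translation": [[0,0,1.5],[0,0,3],[0,0,4],[0,0,4.6],[0,0,4.7],[0,0,4.8]], "roll": [0,0,0,0,0,0]}}

```text
clock: 12.35
position: [0.4964, -0.279, 0.0499]
eef_rot: [[0.183, 0.983, 0.0], [0.983, -0.183, -0.0], [-0.0, 0.0, -1.0]]
force: [-0.5, -1.7, -4.3]
opening: 0.0135
```

Request:
{"fn": "drive_tool", "kwargs": {"fingers": [255,255,255], "translation": [[0,0,0.05],[0,0,0.1],[0,0,0.1]], "roll": [0,0,0]}}

```text
clock: 12.65
position: [0.4962, -0.2793, 0.0489]
eef_rot: [[0.184, 0.983, 0.0], [0.983, -0.184, -0.0], [-0.0, 0.0, -1.0]]
force: [-0.7, -0.7, -4.5]
opening: 0.0143
```

Request:
{"fn": "drive_tool", "kwargs": {"fingers": [255,255,255,255], "translation": [[0,0,0.05],[0,0,0.1],[0,0,0.12],[0,0,0.12]], "roll": [0,0,0,0]}}

```text
clock: 13.05
position: [0.4962, -0.2792, 0.0476]
eef_rot: [[0.184, 0.983, 0.0], [0.983, -0.184, -0.0], [-0.0, 0.0, -1.0]]
force: [-0.7, 0.0, -1.8]
opening: 0.0136
```

Request:
{"fn": "drive_tool", "kwargs": {"fingers": [255,255,255], "translation": [[0,0,0.02],[0,0,0.03],[0,0,0.03]], "roll": [0,0,0]}}

```text
clock: 13.35
position: [0.4961, -0.2793, 0.0476]
eef_rot: [[0.184, 0.983, 0.0], [0.983, -0.184, -0.0], [-0.0, 0.0, -1.0]]
force: [-2.8, -0.5, 4.8]
opening: 0.0136
```

Request:
{"fn": "drive_tool", "kwargs": {"fingers": [255,255,255,255,255,255], "translation": [[0.2,0.2,0],[0.4,0.4,0],[0.6,0.6,0],[0.8,0.8,0],[1,1,0],[1,1,0]], "roll": [0,0,0,0,0,0]}}

```text
clock: 13.95
position: [0.5085, -0.2713, 0.0476]
eef_rot: [[0.184, 0.983, 0.001], [0.983, -0.184, -0.001], [-0.001, 0.001, -1.0]]
force: [0.1, 1.2, 5.6]
opening: 0.0137
```

Request:
{"fn": "drive_tool", "kwargs": {"fingers": [255,255,255,255], "translation": [[0,0.05,0],[0,0.1,0],[0,0.15,0],[0,0.15,0]], "roll": [0,0,0,0]}}

```text
clock: 14.35
position: [0.5089, -0.2713, 0.0476]
eef_rot: [[0.184, 0.983, -0.001], [0.983, -0.184, 0.0], [-0.0, -0.001, -1.0]]
force: [-6.4, 1.2, 9.1]
opening: 0.0139
```

Request:
{"fn": "drive_tool", "kwargs": {"fingers": [255,255,255,255], "translation": [[0.05,0,0],[0.1,0,0],[0.15,0,0],[0.15,0,0]], "roll": [0,0,0,0]}}

```text
clock: 14.75
position: [0.5091, -0.2704, 0.0476]
eef_rot: [[0.184, 0.983, -0.001], [0.983, -0.184, -0.001], [-0.001, -0.001, -1.0]]
force: [-8.6, -4.5, 8.5]
opening: 0.0138
```

Request:
{"fn": "drive_tool", "kwargs": {"fingers": [255,255,255,255], "translation": [[0.03,0.02,0],[0.06,0.04,0],[0.06,0.04,0],[0.06,0.04,0]], "roll": [0,0,0,0]}}

```text
clock: 15.15
position: [0.5092, -0.27, 0.0476]
eef_rot: [[0.184, 0.983, -0.001], [0.983, -0.184, -0.0], [-0.001, -0.001, -1.0]]
force: [-11.4, -5.1, 9.5]
opening: 0.0138
```

```bash
python3 - <<'E'
from h import *
shift([.51005,-.26933,.0476],-10.5)
o=robot.get_obs();R=np.array(o['eef_rot']);print('F tool',(R.T@o['force']).round(1),'M',np.round(R.T@o['ft_torque'],2))
E
```

```text
shift cm [0.08 0.07 0.  ] roll -0.0016484743001750934 yyaw -10.59 pos [ 0.5092 -0.27    0.0476] F [-11.4  -5.1   9.5] t 15.15 q [-0.6   0.64  1.83 -0.    0.67 -0.42]
F tool [ -7.1 -10.3  -9.5] M [ 1.57 -1.16  0.07]
```

Request:
{"fn": "drive_tool", "kwargs": {"fingers": [255,255,255,255], "translation": [[0.03,0,0],[0.05,0.01,0],[0.05,0.02,0],[0.05,0.02,0]], "roll": [0,0,0,0]}}

```text
clock: 15.55
position: [0.5093, -0.2695, 0.0476]
eef_rot: [[0.184, 0.983, -0.002], [0.983, -0.184, -0.0], [-0.001, -0.002, -1.0]]
force: [-11.7, -4.7, 10.6]
opening: 0.0139
```

```bash
python3 - <<'E'
from h import *
shift([.51005,-.26933,.0476],-10.5)
o=robot.get_obs();R=np.array(o['eef_rot']);print('F tool',(R.T@o['force']).round(1),'M',np.round(R.T@o['ft_torque'],2))
T=wristT();p,d=grab_frame('wrist');np.savez('pics/w8.npz',p=p,d=d,T=T);save('w8c',p[100:290,170:340],4)
p,d=grab_frame('side');np.savez('pics/side5.npz',p=p,d=d);save('side5',cv2.resize(p[230:384,200:340],None,fx=4,fy=4,interpolation=cv2.INTER_CUBIC))
B=(.4,.65,-.4,-.17)
rects('pics/w8.npz',.032,.0375,B,60,384)
rects('pics/w8.npz',.0385,.046,B,60,384)
rects('pics/w8.npz',.03,.046,B,60,384)
E
```

```text
shift cm [0.03 0.07 0.  ] roll -0.001615453519457689 yyaw -10.59 pos [ 0.5093 -0.2695  0.0476] F [-11.7  -4.7  10.6] t 15.55 q [-0.6   0.64  1.83 -0.    0.67 -0.41]
F tool [ -6.8 -10.6 -10.6] M [ 1.74 -1.31  0.08]
pics/w8.npz [ 178  156  133   81 2775] [ 516.5 -238.4] [43.1 99.8] 48.73 z 0.0357
pics/w8.npz [ 217  174   80   63 3059] [ 512.9 -255.3] [42.2 49.9] 79.33 z 0.0408
pics/w8.npz [ 178  156  133   81 5977] [ 506.4 -249.8] [54.4 85.2] 79.38 z 0.0394
```

View pics/w8c.png

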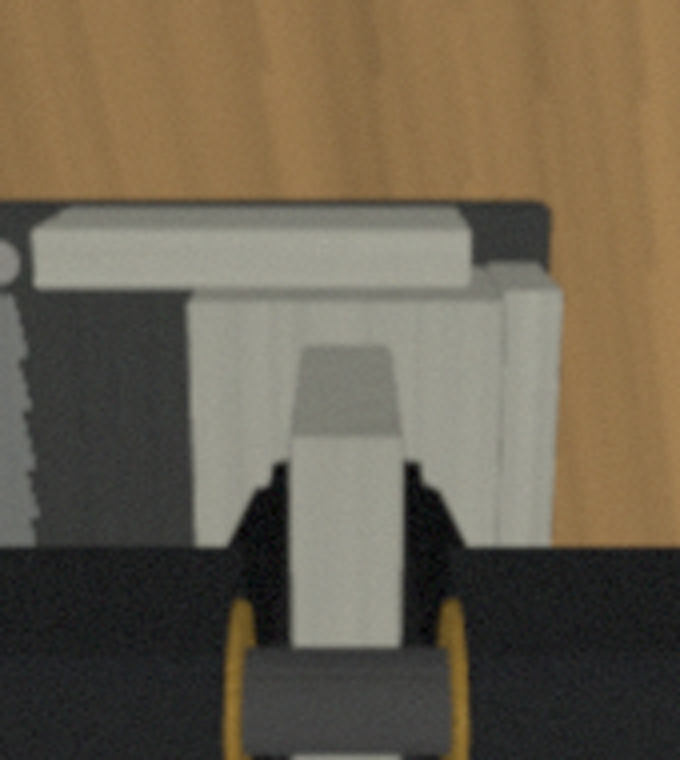

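View pics/side5.png

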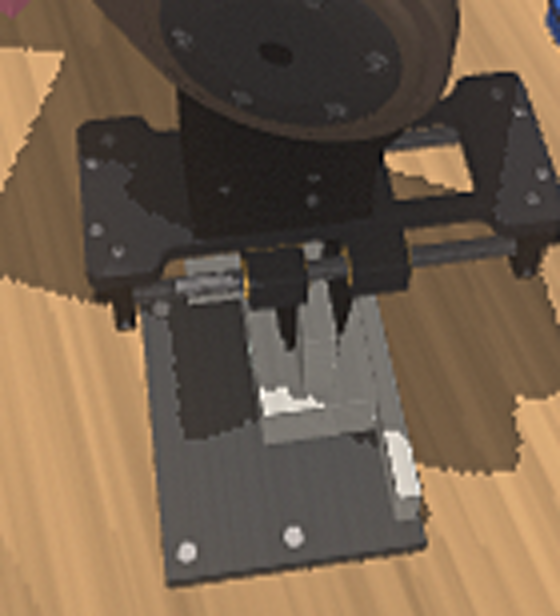

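The block is flush on the long fence at (500,400). At the short fence only the roughly 5 mm step of its end face shows, at (345,295), but the flat x force says it's still sliding. I'll keep going in small steps.

Request:
{"fn": "drive_tool", "kwargs": {"fingers": [255,255,255,255], "translation": [[0.03,0,0],[0.05,0,0],[0.05,0,0],[0.05,0,0]], "roll": [0,0,0,0]}}

```text
clock: 16.05
position: [0.5094, -0.2691, 0.0476]
eef_rot: [[0.184, 0.983, -0.002], [0.983, -0.184, -0.0], [-0.001, -0.002, -1.0]]
force: [-11.4, -5.9, 9.3]
opening: 0.0138
```

Request:
{"fn": "drive_tool", "kwargs": {"fingers": [255,255,255,255], "translation": [[0.03,0,0],[0.05,0,0],[0.05,0,0],[0.05,0,0]], "roll": [0,0,0,0]}}

```text
clock: 16.45
position: [0.5094, -0.269, 0.0476]
eef_rot: [[0.184, 0.983, -0.002], [0.983, -0.184, -0.001], [-0.001, -0.002, -1.0]]
force: [-11.7, -7.8, 10.6]
opening: 0.0143
```

```bash
python3 - <<'E'
from h import *
shift([.51005,-.26933,.0476],-10.5)
o=robot.get_obs();R=np.array(o['eef_rot']);print('F tool',(R.T@o['force']).round(1),'M',np.round(R.T@o['ft_torque'],2))
E
```

```text
shift cm [-0.02  0.07  0.  ] roll -0.001553470994682375 yyaw -10.59 pos [ 0.5094 -0.269   0.0476] F [-11.7  -7.8  10.6] t 16.45 q [-0.6   0.64  1.83 -0.    0.67 -0.41]
F tool [ -9.8 -10.1 -10.6] M [ 1.93 -1.81  0.1 ]
```

Request:
{"fn": "drive_tool", "kwargs": {"fingers": [255,255,255,255], "translation": [[0.05,0,0],[0.1,0,0],[0.1,0,0],[0.1,0,0]], "roll": [0,0,0,0]}}

```text
clock: 16.85
position: [0.5095, -0.2689, 0.0477]
eef_rot: [[0.184, 0.983, -0.002], [0.983, -0.184, -0.002], [-0.002, -0.001, -1.0]]
force: [-15.0, -14.4, 9.2]
opening: 0.0141
```

```bash
python3 - <<'E'
from h import *
shift([.51005,-.26933,.0476],-10.5)
o=robot.get_obs();R=np.array(o['eef_rot']);print('F tool',(R.T@o['force']).round(1),'M',np.round(R.T@o['ft_torque'],2))
T=wristT();p,d=grab_frame('wrist');np.savez('pics/w9.npz',p=p,d=d,T=T);save('w9c',p[100:290,170:340],4)
B=(.4,.65,-.4,-.17)
W=rects('pics/w9.npz',.0385,.046,B,60,384)
th=np.radians(-10.53);Rp=np.array([[np.cos(th),-np.sin(th)],[np.sin(th),np.cos(th)]]);c=np.array([.4887,-.2857])
L=((W[...,:2]-c)@Rp)*1000
for lo,hi in((.032,.038),(.0385,.046)):
    m=(W[...,2]>lo)&(W[...,2]<hi)&(np.abs(L[...,0])<60)&(np.abs(L[...,1])<70)
    for a,b in((-50,-10),(8,9),(12,13),(25,28)):
        k=m&(L[...,0]>a)&(L[...,0]<b); 
        if k.sum()>5: print(lo,(a,b),'y',np.percentile(L[k][:,1],[0.5,99.5]).round(1))
    k=m&(L[...,1]>30)&(L[...,1]<45); print(lo,'x',np.percentile(L[k][:,0],[.5,99.5]).round(1))
E
```

```text
shift cm [-0.03  0.07  0.01] roll -0.001403082651366533 yyaw -10.58 pos [ 0.5095 -0.2689  0.0477] F [-15.  -14.4   9.2] t 16.85 q [-0.6   0.64  1.83 -0.    0.67 -0.41]
F tool [-17.  -12.1  -9.2] M [ 2.3  -2.97  0.18]
pics/w9.npz [ 217  174   80   63 3062] [ 513.  -254.7] [42.  50.1] 79.39 z 0.0407
0.032 (-50, -10) y [55.6 65.7]
0.032 (8, 9) y [55.7 65.5]
0.032 (12, 13) y [55.7 65.5]
0.032 (25, 28) y [55.4 65.4]
0.032 x [43.9 53.2]
0.0385 (8, 9) y [29.2 55.3]
0.0385 (12, 13) y [48.4 55.6]
0.0385 (25, 28) y [29.2 55.6]
0.0385 x [-6.4 43. ]
```

View pics/w9c.png

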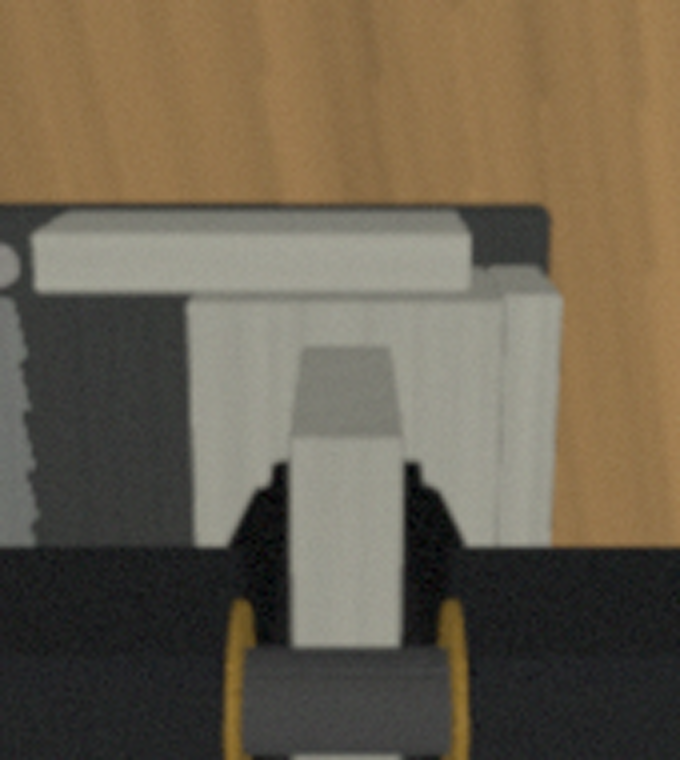

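Request:
{"fn": "drive_tool", "kwargs": {"fingers": [255,255,255,255,255], "translation": [[0,0.03,0],[0,0.06,0],[0,0.06,0],[0,0.06,0],[0,0.06,0]], "roll": [0,0,0,0,0]}}

```text
clock: 17.4
position: [0.5095, -0.2688, 0.0477]
eef_rot: [[0.184, 0.983, -0.003], [0.983, -0.184, -0.002], [-0.002, -0.002, -1.0]]
force: [-19.0, -13.9, 11.1]
opening: 0.0138
```

```bash
python3 - <<'E'
from h import *
shift([.51005,-.26933,.0476],-10.5)
o=robot.get_obs();R=np.array(o['eef_rot']);print('F tool',(R.T@o['force']).round(1),'M',np.round(R.T@o['ft_torque'],2),o['opening'])
p,d=grab_frame('top');np.savez('pics/top2.npz',p=p,d=d);save('top2',p,1.5)
p,d=grab_frame('side');save('side6',p,1.5)
T=wristT();p,d=grab_frame('wrist');np.savez('pics/w10.npz',p=p,d=d,T=T)
rects('pics/w10.npz',.0385,.046,(.4,.65,-.4,-.17),60,384)
rects('pics/w10.npz',.07,.1,(.4,.65,-.4,-.17),60,384)
o=robot.get_obs();print('F tool',(R.T@o['force']).round(1),o['clock'])
E
```

```text
shift cm [-0.04  0.06  0.01] roll -0.001298534811070014 yyaw -10.57 pos [ 0.5095 -0.2688  0.0477] F [-19.  -13.9  11.1] t 17.4 q [-0.6   0.64  1.83 -0.    0.68 -0.41]
F tool [-17.2 -16.1 -11. ] M [ 2.71 -3.18 -0.  ] 0.013824248851188388
pics/w10.npz [ 217  174   80   63 3062] [ 513.  -254.7] [42.1 50. ] 79.54 z 0.0408
pics/w10.npz [ 227  200   60   62 2366] [ 513.2 -255. ] [30.1 28.1] 40.98 z 0.0857
pics/w10.npz [242 289  28  20 526] [ 507.  -286.7] [19.6 13.6] 80.28 z 0.086
F tool [-16.4 -15.7 -12.9] 17.55
```

View pics/top2.png

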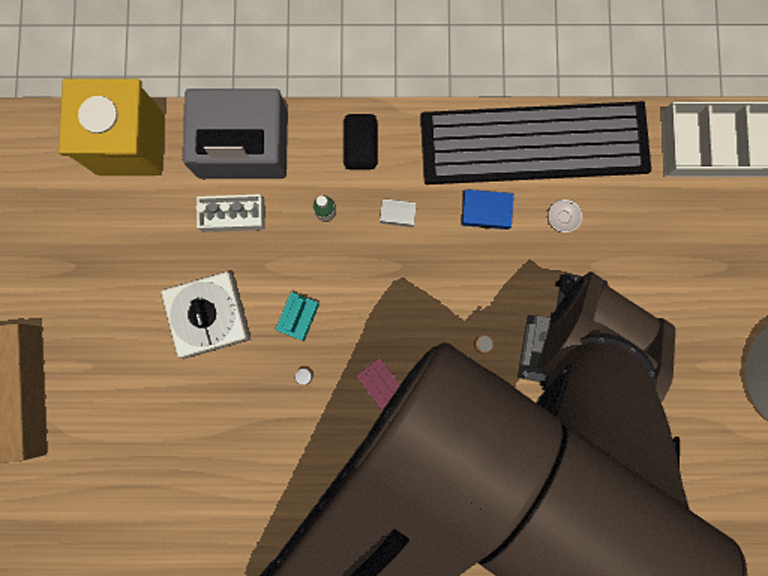

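View pics/side6.png

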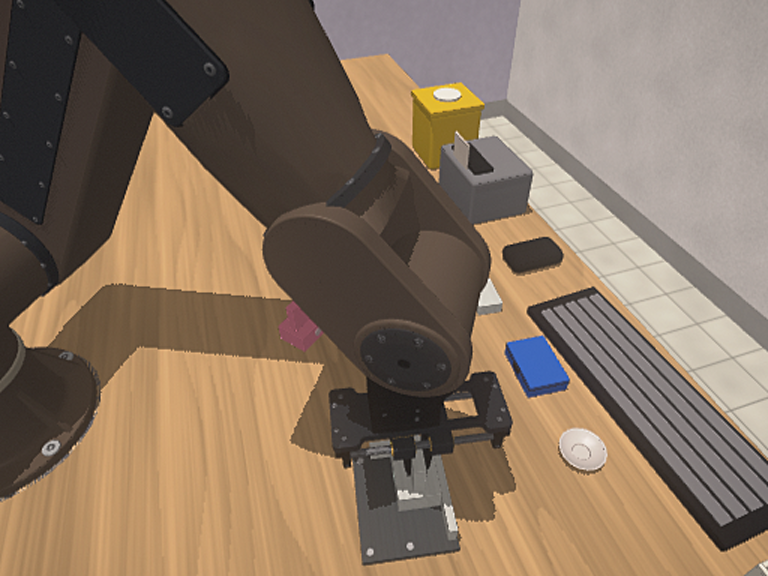

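The pointer is on the thick mark at (205,335), the block sits in the corner, and the bystanders are where they were. The push is steady at about 16 N on each fence, so I'm handing in.

```bash
python3 - <<'E'
from h import *
print(order.job_done()); o=robot.get_obs(); print(o['clock'],np.round(o['force'],1),o['opening'])
E
```

```text
the job is handed in; nothing more can be done
None
the job is handed in; nothing more can be done
```

I turned the knob clockwise by about 44° to zero, then gripped the reference block by its rib and pressed it into the corner of the plate. I handed the job in at 17.6 s with the block still held.

Last checks:
- **Knob:** the pointer and zero mark lined up to about 0.2 mm sideways, roughly 0.3°. The outline of the bar read about 0.5° off, so the two measurements differ slightly, but both are small.
- **Block position:** the foot lies flat, with its top at 40.8 mm. Its end reads level with the short fence's inner face.
- **Long fence:** the picture showed under 1 mm between the block and the long fence. From the camera's angle I put that down to the block's edge hiding part of the fence; the force supports contact there.
- **Push:** the force held steady at about 16 N on each fence and about 11–13 N downward, and the block stopped moving when pushed further.
- **Other things on the bench:** all those still visible in the last top and side pictures looked unmoved; the arm partly hid the area around the nest and the pink decoy.

The gripper was tilted about 0.003 rad by the pushing. The hand-in reported no verdict.

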